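# Strip the spool valve into its lay-out rests

## Task

Strip the spool valve and lay out its parts: lift the red-knobbed locking pin out of the top of the valve and stand it fully home in the round hole of its foam block; with it out, draw the steel spool straight out of the end of the valve and lay it centred in the two V-blocks. Lay the steel bolt and the brass elbow in the foam cut-outs that bear their outlines, each down in its cut-out and lying along its outline (either way round). Leave the caliper where it lies.

Things in the scene. Friction and masses are not known exactly. Their poses are not given: they have to be found in the camera images.
- valve: Slate-blue valve body, 82x150x76 mm, on a steel plate 116x182x8 mm, fixed. Origin: middle of the plate's underside. Top at z 84 (port bosses 86). A bore 23 mm wide runs along y, its axis at x 0, z 48, to open end faces at y -75 and +75. The spool stands out 70 mm at the -y end and is drawn out there, towards -y. The locking pin in the top, at x 0, y +15, blocks the spool until lifted out.
- spool: Bright steel round bar, 20 mm thick, 240 mm long, 0.45 kg. Origin: mid length, on the axis (the balance point); y is the long axis. A 9 mm neck at y +30 to +50. Starts loose in the bore, axis at z 46.5, y along the valve's y, origin at the valve's y -25, so mid length is inside: draw the stub 65 mm or more, regrasp at mid length, draw on until the rear end is past the valve's end face.
- lock_pin: Locking pin: steel pin 12 mm thick reaching 31.5 mm down from a flange 30 mm across and 4 mm thick; on the flange a round red knob, 24 mm across and 30 mm high (top 34 mm above the origin). Origin: on the axis at the flange's underside; z up. Starts upright in the valve's top, flange resting on the top face; lifts straight out.
- bolt: Grey steel hexagon bolt lying on the bench, 52 mm long, head 19 mm across, 17 mm high. Origin: middle of its underside; long axis y, the head at the +y end. It is taken across its x axis, where it is 11 (shank) to 19 mm (head) wide.
- elbow: Brass pipe elbow lying on the bench, 36 (x) x 32 (y) x 18 mm high, hexagon nut at one end. Origin: middle of its underside, z up. It can be taken across x or y.
- spool_rest: Rest for the spool, fixed: blue base 60x196x10 mm with two steel V-blocks (50 mm wide, 22 mm long, tops at z 56) at y -75 and +75, free between. Origin: middle of its underside; the V grooves (90 degrees, 36 mm wide at the top) run along its y axis at x 0. A spool laid in them has its axis at z 52 mm. Either way round is right.
- pin_foam: Black foam block, 76 x 76 mm, 45 mm high, fixed, with a round hole 22 mm in diameter and 36 mm deep in the middle of its top, ringed in yellow. Origin: middle of its underside, z up. The pin's place: fully home, its flange rests on the top at z 45 mm.
- bolt_foam: Low black foam block, 76 x 76 mm, 20 mm high, fixed, with an oblong yellow-floored cut-out 30 (x) x 63 (y) mm, floor at z 14 mm (6 mm deep), and the dark outline of a bolt on the floor, its head at the +y end. Origin: middle of its underside. The bolt's place, lying along y, either way round.
- elbow_foam: Low black foam block, 76 x 76 mm, 20 mm high, fixed, with a yellow-floored cut-out 47 (x) x 43 (y) mm, floor at z 14 mm (6 mm deep), and the dark outline of an elbow on the floor, drawn as the elbow lies with its axes along the block's. Origin: middle of its underside. The elbow's place: its x and y axes along those of the block, either way round.
- caliper: Steel slide caliper lying loose on the bench behind the work, 80 x 229 mm, 14 mm high; a bystander that stays where it is. Origin: middle of its underside.

How it is judged:
By the outcome, as a careful person would: the job done as asked, in the order asked, and still so for the second after the job is handed in, with the robot touching nothing.
It also fails if it takes over 118 s, if anything falls off the work surface, if the arm or the gripper's body presses on something with over 40 N, if the wrist force passes 120 N, or if a joint passes its speed limit or range.

## Robot

A 6-joint arm with a two-finger parallel gripper is mounted at the origin on a cart in front of the work surface, level with it; the furniture and walls round the work are solid. World frame = base frame: x ahead of the robot, y to its left, z up, the work surface at z = 0. Lengths are in m, angles in rad, forces in N, time in s.
With the tool pointing down it reaches from about 0.425 to 0.95 m from the base axis. Payload 3.5 kg.
Tool frame: the origin (TCP) lies between the finger pads; the fingertips stand 22 mm ahead of it and the grasp point (between the pads) lies 3 mm ahead of it (ctrl.nose_length is the z of the fingertips in the tool frame, in m); z points along the fingers, y is the line along which they close (so a half turn about z gives the same grasp; the last joint's range is limited). The gripper opens to 85 mm and grips with 20 to 120 N. Pads are 22 mm wide; open, the fingers measure 114 mm over their backs; the gripper's body (76 mm by 85 mm) begins 54 mm behind the grasp point. The pads swing forward as they close: fully open they stand 13 mm farther back than shut.
Start: joints at [0.974, 0.286, 1.577, -0, 1.279, -0.15], TCP at [0.292, 0.609, 0.253] pointing down, gripper open.
Joint ranges: [-2.77, 2.77], [-0.9, 2.22], [0.21, 2.48], [-1.53, 4.67], [0.24, 2.81], [-2.84, 2.84]. Speed limits (rad/s): [2.79, 2.79, 3.14, 3.14, 3.14, 3.14].

## Interface

Orientations are given as a unit quaternion [x, y, z, w].
In Python, from plant import ctrl gives the robot as it stands. The module is installed in compiled form; this text tells all that it offers.
- The arm moves only by the tool send_rows, never from a script. Its argument "rows" is text: rows parted by semicolons, each of 7 numbers parted by spaces: the turn, a rotation vector about the tool's x, y, z in shares of pi rad (1.0 is pi rad), then the shift along the tool's x, y, z in fractions of the full range, 1 being 75 cm, then the opening, from -1 (shut) to 1 (fully open). A call has 1 to 8 rows; each row is the pose to reach, as a shift and turn from the pose commanded when the call began, along the tool's axes at that moment; what a row does not reach only later rows make up. A row lasts 1/8 s, in which the tool goes at most 62.5 mm and 10.7 degrees, less where a joint would pass 70% of its speed; a pose out of reach is approached as far as the arm can. A shift or turn number past 1, either way, is cut back to 1. A call with a gripper value outside its range is refused whole. The fingers move at their own pace and stop on an object; "grip_force" is the grip in N (left out, the last holds). Time passes only in rows, so rows that repeat a pose let the fingers close. It gives the time, the measured TCP pose, the force, the opening and the grip force at its end, in the units of the state.
- ctrl.get_state(): the state, without advancing time (a new reading comes with each control period).
- ctrl.read_camera(name): name is "scene" or "top"; returns a dict with "color" (400x640x3 uint8, red, green, blue), "fx", "fy", "cx", "cy" (pixels), "D" ([k1, k2, p1, p2, k3] as OpenCV has them; the pictures are not rectified), "extrinsics" (4x4, takes a point from world to camera coordinates). Camera axes: x right, y down, z forward; pixel columns grow to the right and rows downward; lengths in m; the calibration is good to about 2 mm. A picture is of the moment at which its call begins. There is no depth.
- ctrl.sign_off(): hands the job in; it is judged then, once.
Trained networks look in a picture, given as the dict that the camera call returned (one of the last four; its "shot" number tells which), for a name from the list of things; names that differ only in an ending like _2 or _b are one class to them, and where a whole thing is asked for, a point or a joint stands for the part that bears it (a point fixed in the world has none). Each returns a list of dicts, best first, with "p" (0 to 1); they miss things now and then, are a little off and sometimes report something else, mostly with a low value. They report only what shows in the picture. A call takes as long as a camera call.
- ctrl.look_for(picture, target): "position" ([x, y, z] in m, in the coordinates of the camera as it stood for that picture, good to about 4 mm: the middle of the surface that is visible of it).
The state is a dict: "time": time; "qpos": joint angles; "dq": joint speeds; "joint_efforts": joint torques, N m; "eef_pos": TCP position; "tcp_rot": TCP orientation; "contact_force": force on the tool from outside, world axes, zero at the start; "wrist_torque": the same for the moment, N m; "opening": opening from 0.0 (shut) to 1.0 (fully open); "finger_force": force on a finger pad.
Only numpy, scipy, OpenCV 4.12 (cv2) and the standard library are available. Lean on these libraries where they do the work, as an engineer would, in place of code of your own. Each camera call takes 0.05 s, during which the arm holds its last target. There are 200 camera calls.

## Working session

There is one attempt and no reset: what is moved stays moved. The work goes in short steps, Python scripts to look and compute and a tool call to move; the robot and the scene stay as the last step left them, time stands still between calls to the robot, and variables do not carry over. Pictures are saved under pics/ and viewed, at most 14 in all, crops included, and the job is handed in when it is done.

Besides the shell and the picture viewer there is one more tool, called as name(argument=value, ...) on one line, values as JSON. send_rows: Moves the arm, as the interface text tells. Its arguments: {"type":"object","properties":{"rows":{"type":"string"},"grip_force":{"type":"number"}},"required":["rows"]}

```bash
mkdir -p pics; cat > h.py <<'E'
import numpy as np, cv2, json
from plant import ctrl
def snap(n,fn=None):
    c=ctrl.read_camera(n)
    if fn: cv2.imwrite('pics/'+fn,c['color'][:,:,::-1])
    return c
def K(c): return np.array([[c['fx'],0,c['cx']],[0,c['fy'],c['cy']],[0,0,1]]),np.array(c['D'],float)
def world(c,p):
    return (np.linalg.inv(c['extrinsics'])@np.r_[p,1])[:3]
def proj(c,P):
    k,D=K(c);E=np.array(c['extrinsics']);P=np.atleast_2d(np.array(P,float))
    return cv2.projectPoints(P,cv2.Rodrigues(E[:3,:3])[0],E[:3,3],k,D)[0][:,0]
def at(c,px,z):
    k,D=K(c);E=np.linalg.inv(c['extrinsics'])
    u=cv2.undistortPoints(np.array(px,float).reshape(-1,1,2),k,D)[:,0]
    d=np.c_[u,np.ones(len(u))]@E[:3,:3].T;o=E[:3,3]
    return o+d*((z-o[2])/d[:,2])[:,None]
E
python3 - <<'E'
from h import *
np.set_printoptions(precision=4,suppress=True)
for n in ('scene','top'):
    c=snap(n,n+'0.png'); print(n,c['fx'],np.linalg.inv(c['extrinsics'])[:3].round(3).tolist())
    for t in 'valve spool lock_pin bolt elbow spool_rest pin_foam bolt_foam elbow_foam caliper'.split():
        r=ctrl.look_for(c,t)
        print(t,[(world(c,x['position']).round(3).tolist(),round(x['p'],2)) for x in r[:2]])
s=ctrl.get_state();print(s)
E
```

```text
scene 404.33694030766054 [[0.867, -0.355, 0.348, 0.158], [-0.498, -0.622, 0.605, -0.768], [0.002, -0.698, -0.716, 0.923]]
valve [([0.578, 0.215, 0.066], 0.95)]
spool []
lock_pin [([0.6, 0.267, 0.107], 0.64), ([0.433, -0.289, 0.017], 0.52)]
bolt []
elbow [([0.413, 0.23, 0.018], 0.45), ([0.48, 0.032, 0.017], 0.4)]
spool_rest [([0.434, -0.29, 0.021], 0.59), ([0.418, 0.234, 0.017], 0.56)]
pin_foam [([0.578, -0.229, 0.043], 0.82), ([0.601, 0.272, 0.102], 0.16)]
bolt_foam [([0.43, -0.286, 0.018], 0.74)]
elbow_foam [([0.572, -0.354, 0.021], 0.63)]
caliper [([0.737, -0.077, 0.006], 0.84)]
top 501.23559376866666 [[0.011, -0.99, 0.141, 0.426], [-1.0, -0.009, 0.012, -0.051], [-0.011, -0.141, -0.99, 1.28]]
valve [([0.593, 0.247, 0.084], 0.76)]
spool [([0.59, 0.15, 0.055], 0.74)]
lock_pin [([0.441, -0.11, 0.003], 0.4)]
bolt []
elbow [([0.482, 0.036, 0.012], 0.43)]
spool_rest [([0.42, 0.232, 0.006], 0.58), ([0.58, -0.212, 0.043], 0.26)]
pin_foam [([0.578, -0.218, 0.045], 0.7)]
bolt_foam [([0.433, -0.281, 0.017], 0.73)]
elbow_foam [([0.573, -0.344, 0.017], 0.94)]
caliper [([0.731, -0.069, 0.008], 0.64)]
{'time': 1.1, 'qpos': array([ 0.974 ,  0.2863,  1.5767,  0.    ,  1.2786, -0.15  ]), 'dq': array([ 0.0008, -0.0009, -0.0024,  0.0003,  0.0015, -0.0003]), 'joint_efforts': array([  0.0015, -40.5963, -29.295 ,  -0.    ,   0.0007,   0.    ]), 'eef_pos': array([0.2916, 0.6087, 0.2533]), 'tcp_rot': array([ 0.2216,  0.9751,  0.    , -0.    ]), 'contact_force': array([ 0.3775, -0.6488, -0.2817]), 'wrist_torque': array([0.031 , 0.0443, 0.0344]), 'finger_force': 0.0, 'opening': 1.002128619967247}
```

View pics/top0.png

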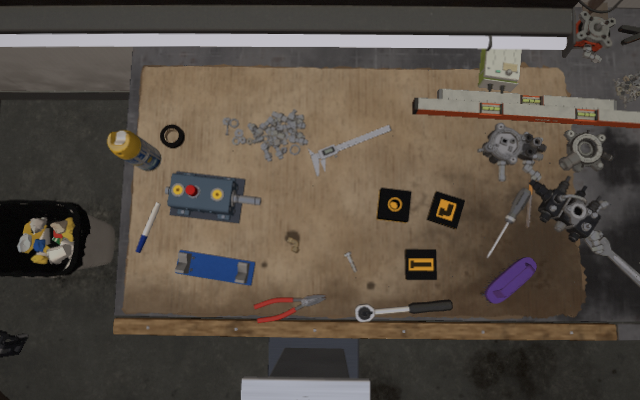

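View pics/scene0.png

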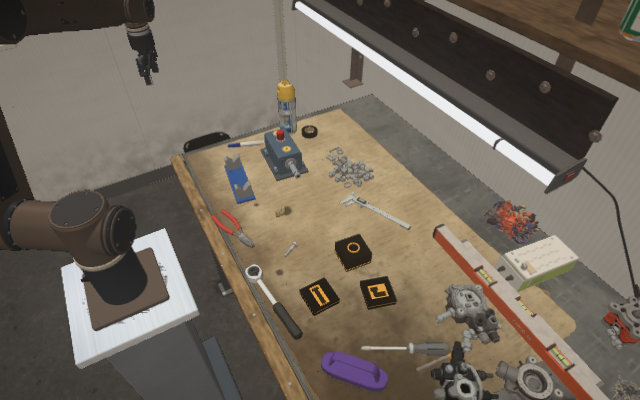

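The top view shows: valve (205,197), red knob (190,190), spool stub (250,201), rest (215,267), elbow (292,242), bolt (350,262), and foams for the pin (394,205), elbow (446,209) and bolt (421,264). The scene view agrees. Next I'll zoom in.

```bash
python3 - <<'E'
import cv2
a=cv2.imread('pics/top0.png')
cv2.imwrite('pics/cl.png',cv2.resize(a[165:290,160:310],None,fx=4.8,fy=4.8,interpolation=cv2.INTER_CUBIC))
cv2.imwrite('pics/cr.png',cv2.resize(a[180:285,335:470],None,fx=5.6,fy=5.6,interpolation=cv2.INTER_CUBIC))
E
```

```text
(no output)
```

View pics/cl.png

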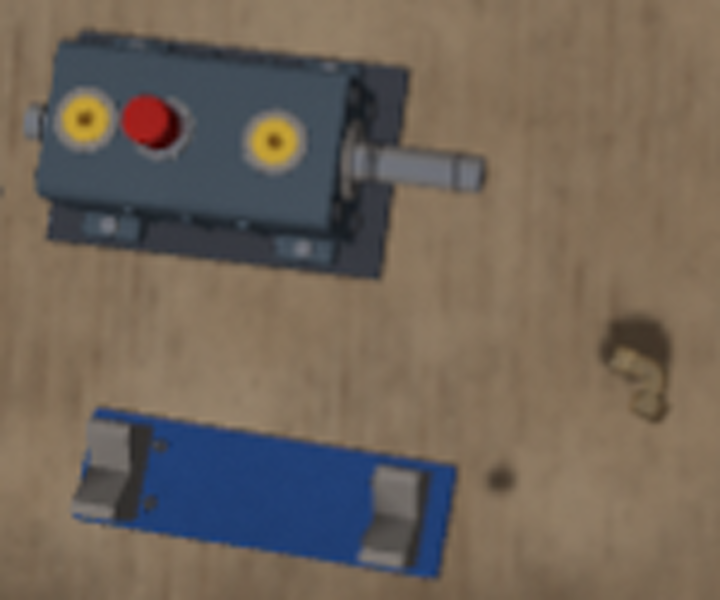

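View pics/cr.png

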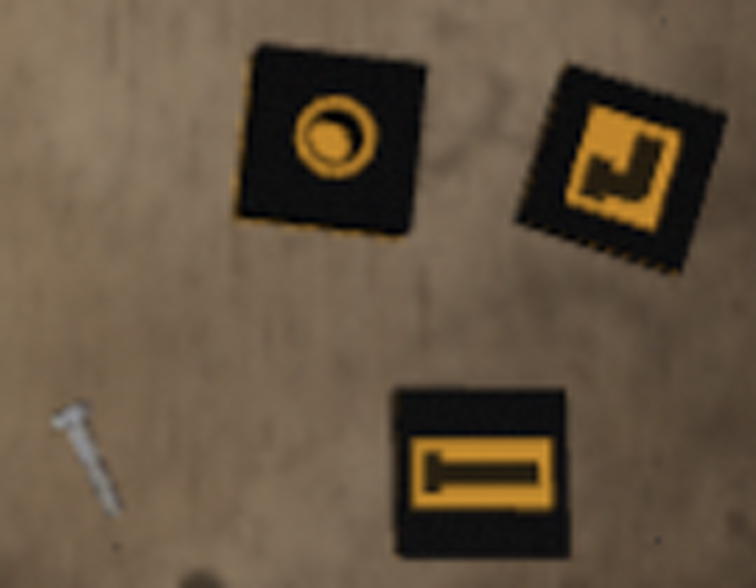

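The crops give clear corners for the valve top, plate, rest, foams, cut-outs and bolt. The elbow still needs a closer zoom.

```bash
cat > fit.py <<'E'
from h import *
from scipy.optimize import least_squares
c=snap('top'); 
def L(p): return (np.array(p)+.5)/4.8-.5+[160,165]
def R(p): return (np.array(p)+.5)/5.6-.5+[335,180]
def fit(name,px,local,g):
    local=np.array(local,float)
    def W(q):
        a=q[2];return np.c_[local[:,0]*np.cos(a)-local[:,1]*np.sin(a)+q[0],local[:,0]*np.sin(a)+local[:,1]*np.cos(a)+q[1],local[:,2]]
    r=least_squares(lambda q:(proj(c,W(q))-px).ravel(),g)
    print(name,r.x[:2].round(4),'yaw deg',np.rad2deg(r.x[2]).round(2),'px rms',np.sqrt(np.mean(r.fun**2)).round(2)); return r.x
def rect(a,b,z): # +x=up in image, +y=left: order TL,TR,BR,BL
    return [[a/2,b/2,z],[a/2,-b/2,z],[-a/2,-b/2,z],[-a/2,b/2,z]]
if __name__=='__main__':
    fit('valve',L([(62,40),(358,65),(330,228),(38,195),(410,70),(380,278),(48,240)]),rect(.082,.15,.084)+rect(.116,.182,.008)[1:],[.59,.25,0])
    fit('rest',L([(97,408),(457,465),(438,578),(73,518)]),rect(.06,.196,.010),[.42,.23,0])
    fit('pinfoam',R([(258,45),(428,65),(408,236),(236,217),(336,137)]),rect(.076,.076,.045)+[[0,0,.045]],[.58,-.22,0])
    fit('elfoam',R([(567,65),(727,115),(683,272),(516,222)]),rect(.076,.076,.02),[.58,-.34,0])
    fit('bofoam',R([(392,388),(565,388),(570,556),(397,556),(411,437),(553,437),(553,510),(411,510)]),rect(.076,.076,.02)+rect(.03,.063,.017),[.43,-.28,0])
    print('knob',at(c,L([(148,119)]),.118)[0],'flange',at(c,L([(160,128)]),.088)[0])
    print('spool axis',at(c,L([(360,163),(485,174)]),.0565))
    print('bosses',at(c,L([(85,118),(274,141)]),.086))
    print('bolt head,tip',at(c,R([(72,418),(117,515)]),.008))
    q=at(c,R([(597,104),(682,131),(654,232),(566,205)]),.017);print('elcut',q,[np.linalg.norm(q[i]-q[i-1]).round(4) for i in range(4)])
    q=at(c,R([(655,140),(650,197),(597,180)]),.014);print('outl',q)
    a=c['color'][:,:,::-1]; s=snap('scene');b=s['color'][:,:,::-1]
    up=lambda i,x,y,w,h,f:cv2.resize(i[y:y+h,x:x+w],None,fx=f,fy=f,interpolation=cv2.INTER_CUBIC)
    cv2.imwrite('pics/z.png',np.vstack([np.hstack([up(a,280,228,25,20,15),up(b,270,200,25,20,15)]),np.hstack([up(a,337,248,25,18,15),up(b,277,238,25,18,15)])]))
E
python3 fit.py
```

```text
valve [0.6009 0.259 ] yaw deg -5.92 px rms 0.55
rest [0.4211 0.2325] yaw deg -8.33 px rms 0.3
pinfoam [ 0.5799 -0.2148] yaw deg -6.75 px rms 0.34
elfoam [ 0.5712 -0.349 ] yaw deg -17.35 px rms 0.28
bofoam [ 0.4344 -0.283 ] yaw deg 0.53 px rms 0.37
knob [0.60221043 0.27378004 0.118     ] flange [0.60221854 0.27585114 0.088     ]
spool axis [[0.58958774 0.17999884 0.0565    ]
 [0.58448878 0.1153286  0.0565    ]]
bosses [[0.60727652 0.31481573 0.086     ]
 [0.59641931 0.21830327 0.086     ]]
bolt head,tip [[ 0.45710587 -0.10105061  0.008     ]
 [ 0.41407911 -0.12138578  0.008     ]]
elcut [[ 0.60076351 -0.33842131  0.017     ]
 [ 0.58876247 -0.37672428  0.017     ]
 [ 0.54272425 -0.36285941  0.017     ]
 [ 0.55459736 -0.3233777   0.017     ]] [np.float64(0.0486), np.float64(0.0401), np.float64(0.0481), np.float64(0.0412)]
outl [[ 0.58491551 -0.36510522  0.014     ]
 [ 0.55888382 -0.36218179  0.014     ]
 [ 0.56640868 -0.33832265  0.014     ]]
```

View pics/z.png

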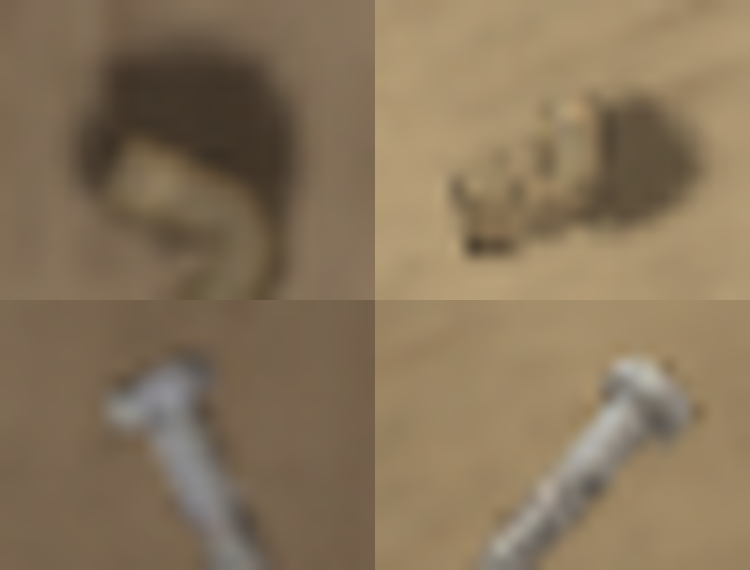

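The zoom shows the bolt head at its upper end, about (347,253), with the shank running down-right. The elbow is an L with its corner at about (296,243), casting a shadow up-image. Pin first: it's at (.6023,.274). Next is a helper to work out the move numbers.

```bash
cat > go.py <<'E'
import sys,json,numpy as np
from scipy.spatial.transform import Rotation as Ro
from plant import ctrl
# usage: go.py "x y z phi" ... (m, deg; phi = world angle of tool y), rows relative to present pose
s=ctrl.get_state();R0=Ro.from_quat(s['tcp_rot']);p0=s['eef_pos']
print('t',round(s['time'],2),'tcp',p0.round(4),'phi',np.rad2deg(np.arctan2(*R0.as_matrix()[[1,0],1])).round(1),'F',s['contact_force'].round(1),'op',round(s['opening'],3),'nose',ctrl.nose_length)
for a in sys.argv[1:]:
    x,y,z,f=map(float,a.split());f=np.deg2rad(f)
    Y=np.array([np.cos(f),np.sin(f),0]);Z=np.array([0,0,-1.]);X=np.cross(Y,Z)
    v=np.rad2deg((R0.inv()*Ro.from_matrix(np.c_[X,Y,Z])).as_rotvec());d=R0.inv().apply(np.array([x,y,z])-p0)*1000
    print(*v.round(1),*d.round(1),'rows>=',max(np.linalg.norm(d)/62.5,np.linalg.norm(v)/10.7).round(1))
E
python3 go.py "0.5 0.35 0.25 40" "0.6023 0.274 0.2 24" "0.6023 0.274 0.150 24" "0.6023 0.274 0.111 24"
```

```text
t 1.2 tcp [0.2916 0.6087 0.2533] phi 64.4 F [-0.4 -0.5 -0.3] op 0.998 nose 0.022
-0.0 -0.0 24.4 -299.7 -143.3 3.3 rows>= 5.3
-0.0 -0.0 40.4 -424.8 -167.6 53.3 rows>= 7.4
-0.0 -0.0 40.4 -424.8 -167.6 103.3 rows>= 7.5
-0.0 -0.0 40.4 -424.8 -167.6 142.3 rows>= 7.7
```

Careful with the scale: shifts go in shares of 75 cm and turns go in shares of pi rad. That gives: -424.8 mm is -0.5664, -299.7 mm is -0.3996, 40.4 degrees is 0.2244.

send_rows(rows="0 0 0.1356 -0.3996 -0.1911 0.004 0.2;0 0 0.1356 -0.3996 -0.1911 0.004 0.2;0 0 0.1356 -0.3996 -0.1911 0.004 0.2;0 0 0.1356 -0.3996 -0.1911 0.004 0.2;0 0 0.1356 -0.3996 -0.1911 0.004 0.2;0 0 0.2244 -0.5664 -0.2235 0.0711 0.2;0 0 0.2244 -0.5664 -0.2235 0.0711 0.2;0 0 0.2244 -0.5664 -0.2235 0.0711 0.2", grip_force=40)

```text
time: 2.2
eef_pos: [0.6037, 0.2716, 0.1985]
tcp_rot: [0.546, 0.838, -0.001, -0.001]
contact_force: [0.5, 0.5, -0.1]
opening: 0.601
finger_force: 0.0
```

```bash
python3 go.py "0.6023 0.274 0.13 24" "0.6023 0.274 0.112 24"
```

```text
t 2.2 tcp [0.6037 0.2716 0.1985] phi 23.9 F [ 0.5  0.5 -0.1] op 0.601 nose 0.022
-0.1 -0.0 -0.1 2.8 -0.2 68.5 rows>= 1.1
-0.1 -0.0 -0.1 2.8 -0.2 86.5 rows>= 1.4
```

To row units: 88 mm is 0.1173, 75 mm is 0.1.

send_rows(rows="0 0 0 0 0 0 0.2;0 0 0 0 0 0.0667 0.2;0 0 0 0 0 0.1 0.2;0 0 0 0 0 0.1173 0.2;0 0 0 0 0 0.1173 0.2;0 0 0 0 0 0.1173 -0.6;0 0 0 0 0 0.1173 -1;0 0 0 0 0 0.1173 -1")

```text
time: 3.2
eef_pos: [0.6034, 0.2746, 0.1143]
tcp_rot: [0.545, 0.839, 0.001, 0.001]
contact_force: [-0.2, 1.0, 5.3]
opening: 0.265
finger_force: 39.5
```

```bash
python3 go.py "0.6023 0.274 0.112 24"
```

```text
t 3.2 tcp [0.6034 0.2746 0.1143] phi 24.0 F [-0.2  1.   5.3] op 0.265 nose 0.022
0.2 -0.0 -0.0 -0.1 -1.2 2.3 rows>= 0.0
```

To row units: -70 mm is -0.0933, -40 mm is -0.0533.

send_rows(rows="0 0 0 0 0 -0.0267 -1;0 0 0 0 0 -0.0533 -1;0 0 0 0 0 -0.0933 -1;0 0 0 0 0 -0.0933 -1;0 0 0 0 0 -0.0933 -1")

```text
time: 3.82
eef_pos: [0.6016, 0.2738, 0.1816]
tcp_rot: [0.545, 0.839, -0.001, -0.0]
contact_force: [0.1, -0.2, -0.6]
opening: 0.262
finger_force: 40.4
```

```bash
python3 go.py "0.58 -0.215 0.17 24" "0.58 -0.215 0.12 24"; python3 - <<'E'
from h import *
a=snap('scene')['color'][:,:,::-1]
cv2.imwrite('pics/p1.png',cv2.resize(a[70:230,210:400],None,fx=3,fy=3))
E
```

```text
t 3.83 tcp [0.6016 0.2738 0.1816] phi 24.0 F [ 0.1 -0.2 -0.6] op 0.262 nose 0.022
-0.1 -0.0 0.0 -437.7 -218.6 11.9 rows>= 7.8
-0.1 -0.0 0.0 -437.7 -218.5 61.9 rows>= 7.9
```

View pics/p1.png

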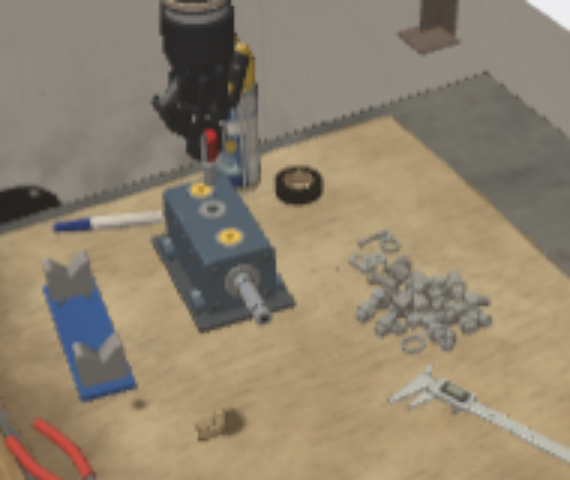

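The pin is clear of the valve and its hole is visible at (281,140) in full-frame pixels. Now to carry it.

To row units: -437.6 mm is -0.5835, -219 mm is -0.292.

send_rows(rows="0 0 0 -0.5835 -0.292 0.016 -1;0 0 0 -0.5835 -0.292 0.016 -1;0 0 0 -0.5835 -0.292 0.016 -1;0 0 0 -0.5835 -0.292 0.016 -1;0 0 0 -0.5835 -0.292 0.016 -1;0 0 0 -0.5835 -0.292 0.016 -1;0 0 0 -0.5835 -0.292 0.016 -1;0 0 0 -0.5835 -0.292 0.016 -1")

```text
time: 4.88
eef_pos: [0.5788, -0.2167, 0.1682]
tcp_rot: [0.545, 0.838, -0.0, -0.002]
contact_force: [-0.0, 0.1, -1.3]
opening: 0.268
finger_force: 40.4
```

To row units: 55 mm is 0.0733, 35 mm is 0.0467.

send_rows(rows="0 0 0 0 0 0 -1;0 0 0 0 0 0.0467 -1;0 0 0 0 0 0.0733 -1;0 0 0 0 0 0.0733 -1;0 0 0 0 0 0.0733 -1")

```text
time: 5.5
eef_pos: [0.5808, -0.2144, 0.1157]
tcp_rot: [0.544, 0.839, 0.0, 0.0]
contact_force: [-0.2, 0.1, -0.9]
opening: 0.264
finger_force: 40.4
```

```bash
python3 go.py "0.58 -0.215 0.074 24"; python3 - <<'E'
from h import *
c=snap('scene');a=c['color'][:,:,::-1];b=snap('top')['color'][:,:,::-1]
cv2.imwrite('pics/p2.png',np.hstack([cv2.resize(a[205:285,310:390],None,fx=5,fy=5),cv2.resize(b[165:245,355:435],None,fx=5,fy=5)]))
print(proj(c,[[.58,-.215,.045],[.58,-.215,.085]]))
E
```

```text
t 5.5 tcp [ 0.5808 -0.2144  0.1157] phi 24.0 F [-0.2  0.1 -0.9] op 0.264 nose 0.022
0.0 0.0 0.0 -0.2 -1.0 41.7 rows>= 0.7
[[352.08428084 246.89846719]
 [352.97729502 237.62245813]]
```

View pics/p2.png

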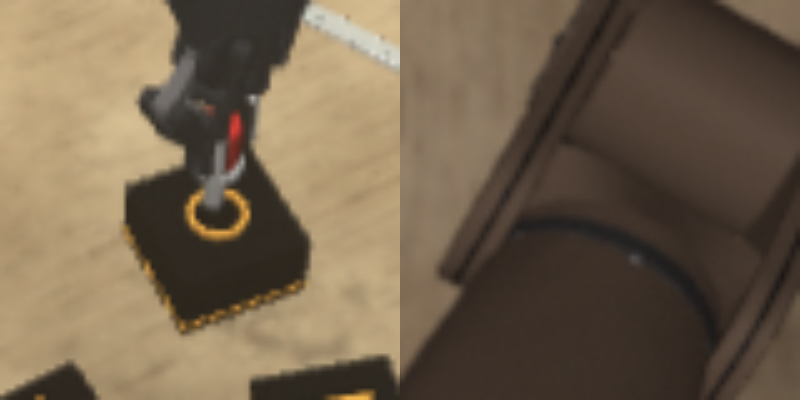

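The pin sits over the hole, with its tip at about (353,246) and the ring centre at (353.6,247.6). I'll lower it.

To row units: 38 mm is 0.0507, 36 mm is 0.048.

send_rows(rows="0 0 0 0 0 0.0133 -1;0 0 0 0 0 0.0267 -1;0 0 0 0 0 0.04 -1;0 0 0 0 0 0.048 -1;0 0 0 0 0 0.0507 -1;0 0 0 0 0 0.0507 -1")

```text
time: 6.35
eef_pos: [0.5803, -0.2148, 0.0769]
tcp_rot: [0.545, 0.839, -0.0, -0.0]
contact_force: [0.0, -0.9, -0.7]
opening: 0.268
finger_force: 40.4
```

To row units: -100 mm is -0.1333, 1.5 mm is 0.002.

send_rows(rows="0 0 0 0 0 0.002 -1;0 0 0 0 0 0.002 0.2;0 0 0 0 0 0.002 0.2;0 0 0 0 0 0.002 0.2;0 0 0 0 0 -0.0533 0.2;0 0 0 0 0 -0.1067 0.2;0 0 0 0 0 -0.1333 0.2;0 0 0 0 0 -0.1333 0.2")

```text
time: 7.35
eef_pos: [0.5811, -0.2153, 0.1788]
tcp_rot: [0.545, 0.839, 0.0, 0.002]
contact_force: [-0.2, -0.1, 0.1]
opening: 0.601
finger_force: 0.0
```

```bash
python3 go.py "0.587 0.135 0.175 24"; python3 - <<'E'
from h import *
c=snap('scene');a=c['color'][:,:,::-1]
cv2.imwrite('pics/p3.png',np.hstack([cv2.resize(a[205:285,310:390],None,fx=5,fy=5),cv2.resize(a[190:240,255:305],None,fx=8,fy=8,interpolation=cv2.INTER_CUBIC)]))
E
```

```text
t 7.35 tcp [ 0.5811 -0.2153  0.1788] phi 24.0 F [-0.2 -0.1  0.1] op 0.601 nose 0.022
0.1 0.2 0.0 317.6 147.9 3.2 rows>= 5.6
```

View pics/p3.png

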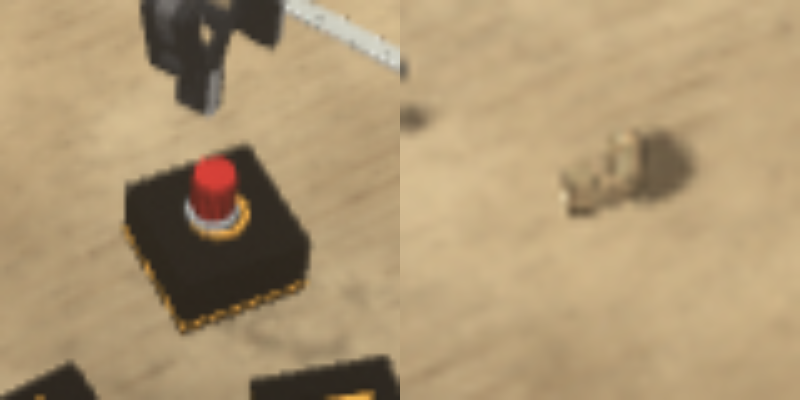

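The pin stands upright with its flange on the foam (crop (215,215)). Next, the spool stub.

To row units: 319 mm is 0.4253, 150.4 mm is 0.2005, 30 degrees is 0.1667.

send_rows(rows="0 0 0.1667 0.4253 0.2005 0.0613 0.2;0 0 0.1667 0.4253 0.2005 0.0613 0.2;0 0 0.1667 0.4253 0.2005 0.0613 0.2;0 0 0.1667 0.4253 0.2005 0.0613 0.2;0 0 0.1667 0.4253 0.2005 0.0613 0.2;0 0 0.1667 0.4253 0.2005 0.0613 0.2;0 0 0.1667 0.4253 0.2005 0.0613 0.2;0 0 0.1667 0.4253 0.2005 0.0613 0.2", grip_force=50)

```text
time: 8.4
eef_pos: [0.5869, 0.1375, 0.1292]
tcp_rot: [0.743, 0.669, -0.001, -0.001]
contact_force: [0.5, -0.4, -0.1]
opening: 0.601
finger_force: 0.0
```

```bash
python3 go.py "0.5876 0.1377 0.0495 -6"
```

```text
t 8.4 tcp [0.5869 0.1375 0.1292] phi -6.0 F [ 0.5 -0.4 -0.1] op 0.601 nose 0.022
-0.2 0.1 0.0 0.4 1.0 79.7 rows>= 1.3
```

To row units: 80 mm is 0.1067, 75 mm is 0.1.

send_rows(rows="0 0 0 0 0 0.0667 0.2;0 0 0 0 0 0.1 0.2;0 0 0 0 0 0.1067 0.2;0 0 0 0 0 0.1067 0.2;0 0 0 0 0 0.1067 -0.3;0 0 0 0 0 0.1067 -1;0 0 0 0 0 0.1067 -1;0 0 0 0 0 0.1067 -1")

```text
time: 9.4
eef_pos: [0.5888, 0.1377, 0.0523]
tcp_rot: [0.743, 0.669, 0.001, 0.001]
contact_force: [0.3, -1.5, 4.7]
opening: 0.216
finger_force: 48.7
```

```bash
python3 go.py "0.5876 0.1377 0.0495 -6"
```

```text
t 9.4 tcp [0.5888 0.1377 0.0523] phi -6.0 F [ 0.3 -1.5  4.7] op 0.216 nose 0.022
0.1 0.0 0.0 -0.1 -1.2 2.8 rows>= 0.0
```

To row units: -78 mm is -0.104, -68 mm is -0.0907.

send_rows(rows="0 0 0 -0.0133 0 0 -1;0 0 0 -0.04 0 0 -1;0 0 0 -0.0667 0 0 -1;0 0 0 -0.0907 0 0 -1;0 0 0 -0.104 0 0 -1;0 0 0 -0.104 0 0 -1;0 0 0 -0.104 0 0 -1")

```text
time: 10.28
eef_pos: [0.5795, 0.0595, 0.0508]
tcp_rot: [0.743, 0.669, -0.001, 0.0]
contact_force: [-0.5, -3.0, 0.7]
opening: 0.213
finger_force: 48.7
```

```bash
python3 - <<'E'
from h import *
c=snap('scene');a=c['color'][:,:,::-1]
cv2.imwrite('pics/p4.png',cv2.resize(a[100:240,210:370],None,fx=4,fy=4))
s=ctrl.get_state();print(s['eef_pos'],s['contact_force'],s['opening'])
E
```

```text
[0.57952797 0.05983157 0.05080691] [-0.6598444  -2.55907774  0.56482491] 0.21457753462381737
```

View pics/p4.png

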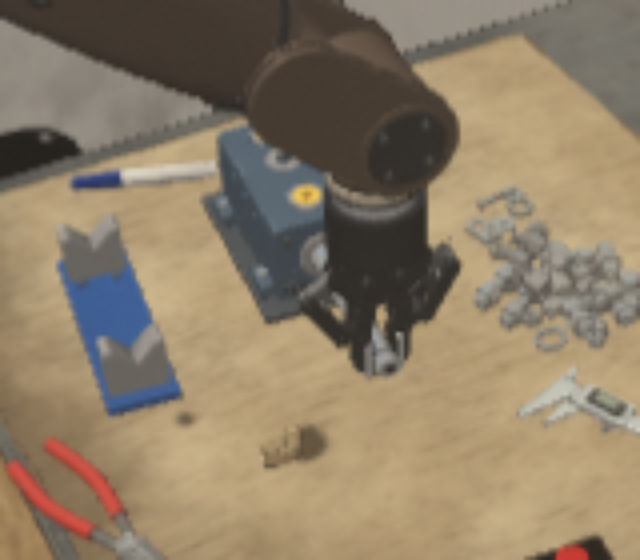

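The spool is drawn about 78 mm with its end in the fingers (crop (385,365)). I'll regrasp at mid length.

To row units: 97 mm is 0.1293, -55 mm is -0.0733.

send_rows(rows="0 0 0 0 0 0 0.1;0 0 0 0 0 0 0.1;0 0 0 0 0 -0.0267 0.1;0 0 0 0 0 -0.0667 0.1;0 0 0 0.0667 0 -0.0733 0.1;0 0 0 0.1293 0 -0.0733 0.1;0 0 0 0.1293 0 -0.0733 0.1;0 0 0 0.1293 0 -0.0733 0.1")

```text
time: 11.32
eef_pos: [0.59, 0.1567, 0.1069]
tcp_rot: [0.743, 0.669, 0.0, 0.0]
contact_force: [0.2, -1.2, -0.0]
opening: 0.552
finger_force: 0.0
```

```bash
python3 go.py "0.5900 0.1565 0.0495 -6"; python3 - <<'E'
from h import *
c=snap('scene');a=c['color'][:,:,::-1]
cv2.imwrite('pics/p5.png',cv2.resize(a[120:240,230:350],None,fx=5,fy=5))
E
```

```text
t 11.32 tcp [0.59   0.1567 0.1069] phi -6.0 F [ 0.2 -1.2 -0. ] op 0.552 nose 0.022
0.1 0.0 0.0 -0.2 -0.0 57.4 rows>= 0.9
```

View pics/p5.png

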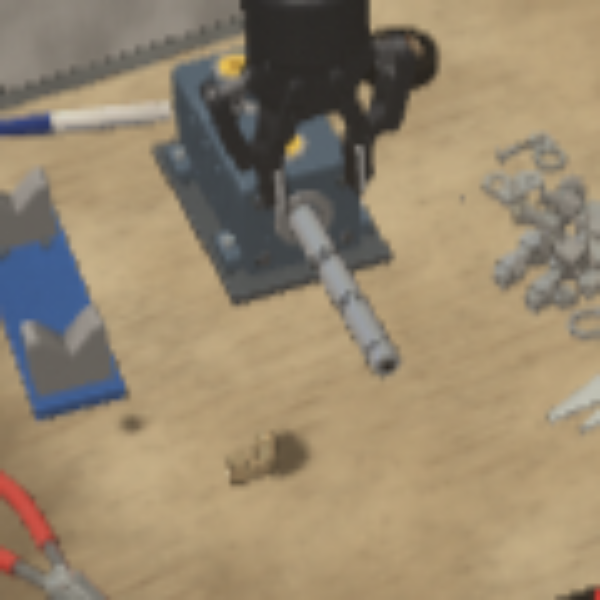

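To row units: 57 mm is 0.076, 40 mm is 0.0533.

send_rows(rows="0 0 0 0 0 0.0533 0.1;0 0 0 0 0 0.076 0.1;0 0 0 0 0 0.076 0.1;0 0 0 0 0 0.076 -0.4;0 0 0 0 0 0.076 -1;0 0 0 0 0 0.076 -1;0 0 0 0 0 0.076 -1;0 0 0 0 0 0.076 -1", grip_force=80)

```text
time: 12.38
eef_pos: [0.5909, 0.1566, 0.0504]
tcp_rot: [0.743, 0.669, 0.001, 0.001]
contact_force: [-1.6, -2.3, 5.2]
opening: 0.208
finger_force: 78.1
```

To row units: -118 mm is -0.1573, -112 mm is -0.1493.

send_rows(rows="0 0 0 -0.02 0 0 -1;0 0 0 -0.0467 0 0 -1;0 0 0 -0.0733 0 0 -1;0 0 0 -0.1 0 0 -1;0 0 0 -0.1267 0 0 -1;0 0 0 -0.1493 0 0 -1;0 0 0 -0.1573 0 0 -1;0 0 0 -0.1573 0 0 -1")

```text
time: 13.38
eef_pos: [0.5774, 0.0389, 0.0489]
tcp_rot: [0.743, 0.669, -0.0, -0.0]
contact_force: [0.6, 0.5, -3.8]
opening: 0.207
finger_force: 78.1
```

```bash
python3 go.py; python3 - <<'E'
from h import *
c=snap('scene');a=c['color'][:,:,::-1]
cv2.imwrite('pics/p6.png',cv2.resize(a[120:260,220:380],None,fx=4,fy=4))
E
```

```text
t 13.38 tcp [0.5774 0.0389 0.0489] phi -6.0 F [ 0.6  0.5 -3.8] op 0.207 nose 0.022
```

View pics/p6.png

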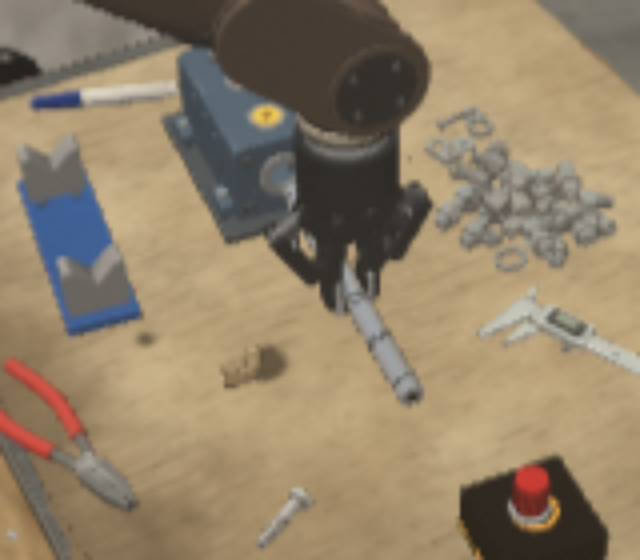

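The spool is free of the valve, its full weight on the gripper, with the front tip at crop (412,393). Lifting it clear.

To row units: -110 mm is -0.1467, -70 mm is -0.0933.

send_rows(rows="0 0 0 -0.0133 0 0 -1;0 0 0 -0.02 0 -0.04 -1;0 0 0 -0.02 0 -0.0933 -1;0 0 0 -0.02 0 -0.1467 -1;0 0 0 -0.02 0 -0.1467 -1;0 0 0 -0.02 0 -0.1467 -1")

```text
time: 14.18
eef_pos: [0.5749, 0.0246, 0.1572]
tcp_rot: [0.743, 0.669, -0.001, -0.001]
contact_force: [-0.2, 0.7, -3.4]
opening: 0.208
finger_force: 78.6
```

```bash
python3 go.py "0.4211 0.2325 0.16 -8.3" "0.4211 0.2325 0.1 -8.3"
```

```text
t 14.18 tcp [0.5749 0.0246 0.1572] phi -6.0 F [-0.2  0.7 -3.4] op 0.208 nose 0.022
-0.2 0.0 2.3 190.8 -174.6 -2.3 rows>= 4.1
-0.2 0.0 2.3 190.8 -174.5 57.7 rows>= 4.2
```

To row units: 190.5 mm is 0.254, -174.7 mm is -0.2329, 2.3 degrees is 0.0128.

send_rows(rows="0 0 0.0128 0.06 -0.056 -0.0027 -1;0 0 0.0128 0.1267 -0.116 -0.0027 -1;0 0 0.0128 0.1933 -0.1747 -0.0027 -1;0 0 0.0128 0.254 -0.2329 -0.0027 -1;0 0 0.0128 0.254 -0.2329 -0.0027 -1;0 0 0.0128 0.254 -0.2329 0.04 -1;0 0 0.0128 0.254 -0.2329 0.0733 -1;0 0 0.0128 0.254 -0.2329 0.0733 -1")

```text
time: 15.18
eef_pos: [0.4194, 0.2308, 0.1001]
tcp_rot: [0.757, 0.654, -0.004, -0.002]
contact_force: [-0.4, -0.5, -3.1]
opening: 0.206
finger_force: 79.1
```

```bash
python3 go.py "0.4211 0.2325 0.055 -8.3"; python3 - <<'E'
from h import *
c=snap('scene');a=c['color'][:,:,::-1];b=snap('top')['color'][:,:,::-1]
cv2.imwrite('pics/p7.png',np.hstack([cv2.resize(a[130:230,200:300],None,fx=4,fy=4),cv2.resize(b[210:310,160:260],None,fx=4,fy=4)]))
E
```

```text
t 15.18 tcp [0.4194 0.2308 0.1001] phi -8.3 F [-0.4 -0.5 -3.1] op 0.206 nose 0.022
-0.5 0.2 -0.0 2.1 1.8 45.0 rows>= 0.7
```

View pics/p7.png

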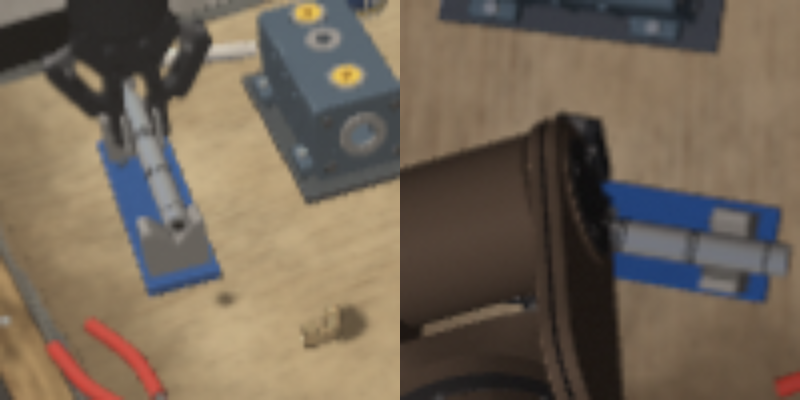

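The spool hangs above the V-blocks. In the top view its end is at full-frame (256.7,274.5) and a point on its axis at (222.5,270).

```bash
python3 go.py "0.4211 0.2325 0.055 -8.3"; python3 - <<'E'
from h import *
c=snap('top');np.set_printoptions(precision=4,suppress=True)
P=at(c,[(256.75,274.6),(222.5,270)],.098)
a=np.deg2rad(-8.33);x=np.array([np.cos(a),np.sin(a)]);y=np.array([-np.sin(a),np.cos(a)])
for p in P: d=p[:2]-[.4211,.2325];print(p,'rest frame',d@x,d@y)
E
```

```text
t 15.28 tcp [0.4221 0.2316 0.1034] phi -8.3 F [-0.1  1.  -3.7] op 0.206 nose 0.022
-0.1 0.0 -0.0 0.8 -1.0 48.4 rows>= 0.8
[0.4053 0.1141 0.098 ] rest frame 0.0015523208461344223 -0.11947668519796145
[0.415  0.1948 0.098 ] rest frame -0.00060439872302262 -0.038184613648177386
```

Centred to within about 1.5 mm. Lowering it.

To row units: 46 mm is 0.0613, 44 mm is 0.0587.

send_rows(rows="0 0 0 0.0007 -0.0011 0.02 -1;0 0 0 0.0007 -0.0011 0.04 -1;0 0 0 0.0007 -0.0011 0.0533 -1;0 0 0 0.0007 -0.0011 0.0587 -1;0 0 0 0.0007 -0.0011 0.0613 -1;0 0 0 0.0007 -0.0011 0.0613 -1")

```text
time: 16.08
eef_pos: [0.421, 0.2326, 0.0583]
tcp_rot: [0.757, 0.654, -0.001, -0.0]
contact_force: [-4.5, -1.5, 3.3]
opening: 0.209
finger_force: 79.8
```

send_rows(rows="0 0 0 0 0 0 -0.4;0 0 0 0 0 0 0;0 0 0 0 0 0 0;0 0 0 0 0 0 0;0 0 0 0 0 -0.0533 0;0 0 0 0 0 -0.1067 0.1;0 0 0 0 0 -0.1467 0.1;0 0 0 0 0 -0.1467 0.1")

```text
time: 17.08
eef_pos: [0.4233, 0.2334, 0.171]
tcp_rot: [0.756, 0.654, 0.003, 0.001]
contact_force: [0.1, -0.5, -0.2]
opening: 0.548
finger_force: 0.0
```

```bash
python3 go.py "0.4356 -0.11 0.15 -60"; python3 - <<'E'
from h import *
c=snap('scene');a=c['color'][:,:,::-1];b=snap('top')['color'][:,:,::-1]
up=lambda i,x,y,w,h,f:cv2.resize(i[y:y+h,x:x+w],None,fx=f,fy=f,interpolation=cv2.INTER_CUBIC)
cv2.imwrite('pics/p8.png',np.vstack([np.hstack([up(a,205,130,100,70,4),up(b,160,225,100,70,4)]),np.hstack([up(b,280,232,25,20,16),up(b,340,250,25,20,16)])]))
E
```

```text
t 17.07 tcp [0.4233 0.2334 0.171 ] phi -8.3 F [ 0.1 -0.5 -0.2] op 0.548 nose 0.022
0.3 -0.3 51.7 -338.1 61.6 20.3 rows>= 5.5
```

View pics/p8.png

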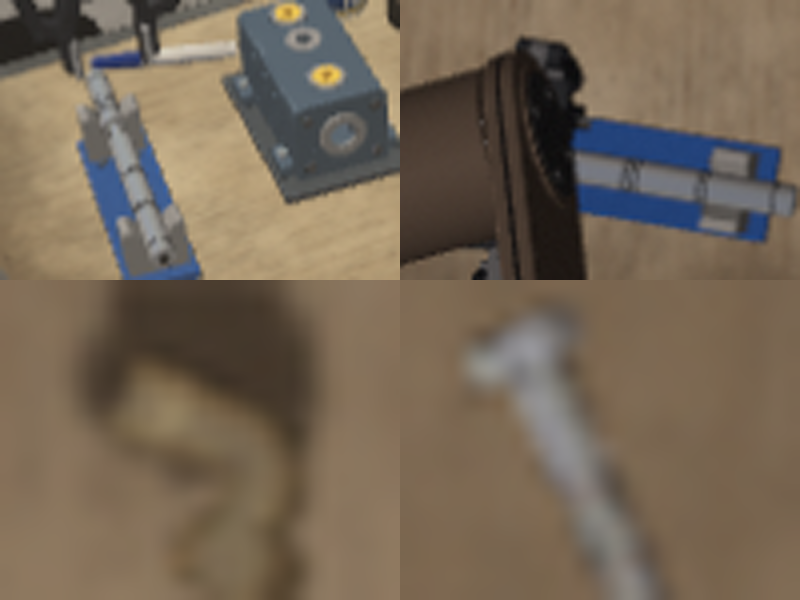

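The spool lies in both V-blocks, and the bolt and elbow are undisturbed. I'll measure those two numerically, using the foam outline as the template for the elbow.

```bash
cat > seg.py <<'E'
from h import *
c=snap('top');lab=cv2.cvtColor(cv2.GaussianBlur(c['color'],(0,0),.5),cv2.COLOR_RGB2LAB).astype(float)
def samp(img,P): # world points -> values
    q=proj(c,P).astype(np.float32);return np.stack([cv2.remap(np.ascontiguousarray(img[...,k]).astype(np.float32),q[:,0],q[:,1],cv2.INTER_CUBIC) for k in range(3)],-1)[:,0]
g=np.arange(-.03,.0301,.001);X,Y=np.meshgrid(g,g,indexing='ij');L0=np.c_[X.ravel(),Y.ravel()]
def W(L,x,y,a,z):return np.c_[x+L[:,0]*np.cos(a)-L[:,1]*np.sin(a),y+L[:,0]*np.sin(a)+L[:,1]*np.cos(a),np.full(len(L),z)]
m=samp(lab,W(L0,.5712,-.349,np.deg2rad(-17.35),.014)).reshape(61,61,3)
inn=(abs(X)<.0205)&(abs(Y)<.0185)
T=inn&(m[...,2]<155)
print('template bbox x',X[T].min(),X[T].max(),'y',Y[T].min(),Y[T].max(),T.sum())
for i in range(8,53,2): print(''.join('#' if T[60-i,60-j] else '.' for j in range(8,53,1)))
# bolt pca
b=lab[246:276,340:364];mk=(b[...,2]<128+ (np.median(b[...,2])-128)*.5).astype(np.uint8)
n,l,st,ce=cv2.connectedComponentsWithStats(mk);k=1+np.argmax(st[1:,4]);v,u=np.nonzero(l==k)
P=at(c,np.c_[u+340,v+246],.009)[:,:2];C=P.mean(0);e=np.linalg.svd(P-C)[2][0];e*=np.sign(e[0]);t=(P-C)@e
print('bolt n',len(P),'mid',C+e*(t.max()+t.min())/2,'dir',np.rad2deg(np.arctan2(e[1],e[0])),'len',np.ptp(t))
# elbow map
r=lab[232:258,282:304]
print('a,b wood',np.median(lab[232:258,305:330],(0,1)))
for row in r: print(' '.join('%3d/%2d'%(p[0],p[2]-128) for p in row))
E
python3 seg.py
```

```text
template bbox x -0.014999999999999986 0.017000000000000043 y -0.014999999999999986 0.01400000000000004 550
.............................................
.............................................
.............................................
..........................###########........
..........................###########........
..........................###########........
..........................###########........
..........................###########........
..........................###########........
..........................###########........
..........................###########........
.........#########.......############........
.........############################........
.........############################........
.........############################........
.........###########################.........
.........#########################...........
.........#############.......................
.........#########...........................
.............................................
.............................................
...........................
[... 3482 characters left out ...]
 132/17 131/17 127/16 121/16 115/16 119/16 128/16 133/16 134/17 132/16 132/16 132/16
131/16 131/16 133/17 134/17 134/17 132/17 130/16 130/16 131/16 133/16 134/17 133/17 130/16 129/16 129/16 131/16 133/17 134/17 135/17 133/16 134/17 134/17
130/16 131/17 132/17 132/17 132/17 132/16 131/17 130/16 131/16 133/17 134/17 132/17 128/16 128/16 130/16 132/17 133/17 134/17 135/17 134/16 134/16 135/16
131/16 131/16 130/16 130/16 130/16 131/16 130/16 130/16 132/16 133/16 132/16 129/16 126/16 126/16 130/17 133/17 134/17 136/17 136/17 135/17 134/16 134/16
132/16 131/16 131/17 130/16 132/16 132/16 130/16 130/16 133/16 133/16 132/16 128/16 125/16 125/16 129/16 132/17 134/17 135/17 135/17 134/16 133/16 133/16
```

```bash
python3 go.py "0.4434 -0.1076 0.10 -65.5"; python3 - <<'E'
from h import *
c=snap('top')
print(at(c,[(291.9,244.7)],.010), at(c,[(291.9,244.7),(286.8,242.15)],.010)[1]-at(c,[(291.9,244.7)],.010)[0])
s=snap('scene');P=at(c,[(291.9,244.7)],.010);print(proj(s,P))
for t in('elbow','bolt'):
  for k in (c,s): print(t,[(world(k,x['position']).round(4),round(x['p'],2)) for x in ctrl.look_for(k,t)[:2]])
E
```

```text
t 17.23 tcp [0.4206 0.2325 0.1666] phi -8.3 F [-0.1  0.  -0.1] op 0.55 nose 0.022
-0.1 0.1 57.2 -333.1 71.8 66.7 rows>= 5.6
[[0.47952743 0.03941341 0.01      ]] [0.00628839 0.0130316  0.        ]
[[279.47427872 210.36801927]]
elbow [(array([0.4769, 0.0344, 0.0123]), 0.47)]
elbow [(array([0.4819, 0.0276, 0.0147]), 0.58)]
bolt []
bolt []
```

To row units: -333 mm is -0.444, 72 mm is 0.096, 57.2 degrees is 0.3178.

send_rows(rows="0 0 0.3178 -0.444 0.096 0.0267 0;0 0 0.3178 -0.444 0.096 0.0267 0;0 0 0.3178 -0.444 0.096 0.0267 0;0 0 0.3178 -0.444 0.096 0.0267 0;0 0 0.3178 -0.444 0.096 0.088 0;0 0 0.3178 -0.444 0.096 0.088 0;0 0 0.3178 -0.444 0.096 0.088 0;0 0 0.3178 -0.444 0.096 0.088 0", grip_force=40)

```text
time: 18.52
eef_pos: [0.4446, -0.1068, 0.1021]
tcp_rot: [0.977, 0.212, -0.0, -0.0]
contact_force: [0.0, 0.3, -0.6]
opening: 0.497
finger_force: 0.0
```

```bash
python3 go.py "0.4434 -0.1076 0.027 -65.5"
```

```text
t 18.52 tcp [ 0.4446 -0.1068  0.1021] phi -65.5 F [ 0.   0.3 -0.6] op 0.497 nose 0.022
-0.0 0.0 0.0 -1.4 0.3 75.1 rows>= 1.2
```

To row units: 74 mm is 0.0987, 70 mm is 0.0933.

send_rows(rows="0 0 0 -0.0011 0 0.0667 0;0 0 0 -0.0011 0 0.0933 0;0 0 0 -0.0011 0 0.0987 0;0 0 0 -0.0011 0 0.0987 -0.3;0 0 0 -0.0011 0 0.0987 -1;0 0 0 -0.0011 0 0.0987 -1;0 0 0 -0.0011 0 0.0987 -1;0 0 0 -0.0011 0 0.0987 -1")

```text
time: 19.52
eef_pos: [0.4452, -0.1077, 0.0296]
tcp_rot: [0.977, 0.212, 0.001, 0.0]
contact_force: [0.9, 1.5, 6.9]
opening: 0.169
finger_force: 39.3
```

To row units: -70 mm is -0.0933, -60 mm is -0.08.

send_rows(rows="0 0 0 0 0 -0.02 -1;0 0 0 0 0 -0.08 -1;0 0 0 0 0 -0.0933 -1;0 0 0 0 0 -0.0933 -1")

```text
time: 20.02
eef_pos: [0.4441, -0.1078, 0.0989]
tcp_rot: [0.977, 0.212, 0.001, 0.001]
contact_force: [-0.6, -0.1, -1.2]
opening: 0.168
finger_force: 38.5
```

```bash
python3 go.py "0.4344 -0.283 0.1 0.5"
```

```text
t 20.02 tcp [ 0.4441 -0.1078  0.0989] phi -65.5 F [-0.6 -0.1 -1.2] op 0.168 nose 0.022
0.1 0.0 -66.0 -81.5 155.4 -0.9 rows>= 6.2
```

The opening (~15 mm) suggests the pads are on the head, so I'll check how the bolt hangs numerically.

```bash
python3 - <<'E'
from h import *
c=snap('scene');h=c['color'].astype(int)
e=np.array([np.cos(np.deg2rad(24.5)),np.sin(np.deg2rad(24.5)),0])
q=np.array([.4444,-.1078,.083]);print('pred grip,tip,head',proj(c,[q,q-e*.031,q+e*.021]).round(1).tolist())
u,v=proj(c,[q])[0].astype(int);x0,y0=u-20,v-16
print(x0,y0)
for r in h[y0:y0+30,x0:x0+40]:
    print(''.join('.' if p[0]-p[2]>25 else ('#' if p.sum()>420 else ('+' if p.sum()>270 else '-')) for p in r))
E
```

```text
pred grip,tip,head [[289.6, 230.8], [282.4, 237.9], [294.4, 226.1]]
269 214
.....---------------------------+++.....
.....----------------------------+++....
......------------------------.---++++--
.......----------------------..----++++-
.......----------------------..-----+++-
...........------------------..------+--
...........------------------..+-------.
............-----------------.+-------..
............-------------------------...
.............--+--------------------....
.............-+#-------------------.....
.............-++------------------......
..............+------------------.......
..............+-----------------........
..............-+-----+---------.........
..............++-----++-------..........
...............+-----++------...........
...............+---.+++-----............
...............+--.#+++-----............
...................#+++----.............
...................#-++---..............
.................##++++--...............
.................#++..+.................
...............##++.....................
..............##++......................
.............##++.......................
.............+++........................
..............+.........................
........................................
........................................
```

```bash
python3 go.py "0.4343 -0.275 0.1 0.5"
```

```text
t 20.07 tcp [ 0.4434 -0.1074  0.0977] phi -65.5 F [-0.8  1.2 -1. ] op 0.167 nose 0.022
-0.0 0.0 -66.0 -77.7 148.8 -2.3 rows>= 6.2
```

To row units: 149 mm is 0.1987, -77.7 mm is -0.1036, -66 degrees is -0.3667.

send_rows(rows="0 0 -0.3667 -0.1036 0.1987 0 -1;0 0 -0.3667 -0.1036 0.1987 0 -1;0 0 -0.3667 -0.1036 0.1987 0 -1;0 0 -0.3667 -0.1036 0.1987 0 -1;0 0 -0.3667 -0.1036 0.1987 0 -1;0 0 -0.3667 -0.1036 0.1987 0 -1;0 0 -0.3667 -0.1036 0.1987 0 -1;0 0 -0.3667 -0.1036 0.1987 0 -1")

```text
time: 21.08
eef_pos: [0.4339, -0.2745, 0.0962]
tcp_rot: [0.704, 0.71, -0.0, -0.002]
contact_force: [0.8, 0.5, -0.6]
opening: 0.161
finger_force: 38.6
```

To row units: 25 mm is 0.0333.

send_rows(rows="0 0 0 0 0 0 -1;0 0 0 0 0 0.0333 -1;0 0 0 0 0 0.0333 -1;0 0 0 0 0 0.0333 -1")

```text
time: 21.58
eef_pos: [0.435, -0.2754, 0.0733]
tcp_rot: [0.704, 0.71, 0.0, 0.0]
contact_force: [0.1, -0.1, 0.3]
opening: 0.166
finger_force: 38.6
```

```bash
python3 go.py "0.4343 -0.275 0.044 0.5"; python3 - <<'E'
from h import *
c=snap('scene');h=c['color'].astype(int)
q=np.array([.4343,-.275,.058]);y=np.array([0,1,0])
print('pred grip,tip,foam floor ends',proj(c,[q,q-y*.034,[.4344,-.3145,.014],[.4344,-.2515,.014],[.4344,-.283,.014]]).round(1).tolist())
u,v=proj(c,[q])[0].astype(int);x0,y0=u-25,v-10;print(x0,y0)
for r in h[y0:y0+38,x0:x0+50]:
    print(''.join('y' if p[0]-p[2]>75 else '.' if p[0]-p[2]>25 else ('#' if p.sum()>400 else ('+' if p.sum()>250 else '-')) for p in r))
E
```

```text
t 21.57 tcp [ 0.435  -0.2754  0.0733] phi 0.5 F [ 0.1 -0.1  0.3] op 0.166 nose 0.022
0.0 0.0 -0.0 0.4 -0.7 29.3 rows>= 0.5
pred grip,tip,foam floor ends [[316.7, 282.8], [323.6, 293.0], [324.5, 303.9], [312.4, 285.5], [318.4, 294.6]]
291 272
.-++++++----.....--------------------..-..........
..+++++---+--....--------------------.............
...++-----++--...-------------------..............
...+-------+------------------------..............
....-------------------------------...............
....----------------------.----+#--...............
.....---------------------.-----++-...............
......--------------------------++-...............
........------------------------++--..............
..........---------------+------+---..............
............------------+++-----+----.............
..............---------+++##----+-----............
..................-----+++##----+-----............
..................-----+++###---+------...........
................-------+++###+----------..........
.............------y.--++++###-----------.........
...........-------yyy--+++-###+----------.
[... 379 characters left out ...]
---------.yyyy....yyyyy-----------...
...........------------yyyyy....yyyyy----------...
............-.----------yyyy.....yyyy.----------..
..............-----------yyyy....yyyyy-----------.
.............-.----------yyyy.....yyyyy---------..
...............-----------yyyy.....yyyy-------....
...............------------yyyy...yyy.------..--..
...............-.----------yyyy.yyyy------..---...
.................-----------yyyyyy------..---.....
................-------------yyy------..---.......
.................-.----------.------..---.........
...................---------------...--...........
..................-.------------...--.............
....................----------...--...............
```

The bolt is aligned with the cut-out, and its tip is where predicted. Lowering it.

send_rows(rows="0 0 0 0.0005 -0.0009 0.016 -1;0 0 0 0.0005 -0.0009 0.0267 -1;0 0 0 0.0005 -0.0009 0.0333 -1;0 0 0 0.0005 -0.0009 0.0373 -1;0 0 0 0.0005 -0.0009 0.0373 -1")

```text
time: 22.25
eef_pos: [0.4341, -0.2749, 0.0448]
tcp_rot: [0.704, 0.71, -0.0, -0.0]
contact_force: [0.5, -0.1, -0.6]
opening: 0.166
finger_force: 38.6
```

To row units: -80 mm is -0.1067, -40 mm is -0.0533.

send_rows(rows="0 0 0 0 0 0.0016 -1;0 0 0 0 0 0.0016 -1;0 0 0 0 0 0.0016 0;0 0 0 0 0 0.0016 0;0 0 0 0 0 0.0016 0;0 0 0 0 0 -0.0533 0;0 0 0 0 0 -0.1067 0.1;0 0 0 0 0 -0.1067 0.1")

```text
time: 23.25
eef_pos: [0.4363, -0.2768, 0.129]
tcp_rot: [0.704, 0.71, 0.0, 0.004]
contact_force: [0.1, -0.4, -0.8]
opening: 0.549
finger_force: 0.0
```

```bash
python3 go.py; python3 - <<'E'
from h import *
c=snap('scene');h=c['color'].astype(int)
x0,y0=291,272
for r in h[y0:y0+38,x0:x0+50]:
    print(''.join('y' if p[0]-p[2]>75 else '.' if p[0]-p[2]>25 else ('#' if p.sum()>400 else ('+' if p.sum()>250 else '-')) for p in r))
E
```

```text
t 23.25 tcp [ 0.4363 -0.2768  0.129 ] phi 0.5 F [ 0.1 -0.4 -0.8] op 0.549 nose 0.022
.........---------++-.............................
.............-----++-.............................
.............-----++-.............................
..............----++-.............................
...............---++-.............................
...............---++-.............................
..................++............--................
..............................-----...............
............................--------..............
..........................----------..............
........................-------------.............
......................----------------............
....................--+##+.y----------............
..................---####+.yy----------...........
................----#####+.yy-----------..........
..............-----.##+###.yyy-----------.........
...........-------yyy++###+.yyy----------.........
.........---------yyy--####yyyy-----------........
.........---------.yy..+###.yyyy-----------.......
.........----------.yyyy####yyyyy----------...
[... 222 characters left out ...]
---------.yyyy+###.yyyy-----------...
...........------------yyyyy+###yyyyy----------...
............-.---------.yyyy-###.yyyy.----------..
..............-----------yyyy+###yyyyy-----------.
.............-.----------yyyy.###+yyyyy---------..
...............-----------yyyy-+++.yyyy-------....
...............------------yyyy--.yyy.------..--..
...............-.----------yyyy.yyyy------..---...
.................-----------yyyyyy------..---.....
................-------------yyy------..---.......
.................-.----------.------..---.........
...................---------------...--...........
..................-.------------...--.............
....................----------...--...............
```

The bolt lies centred along the cut-out. Now the elbow, gripped across its x.

```bash
python3 go.py "0.484 0.0372 0.1 64"
```

```text
t 23.3 tcp [ 0.4351 -0.2757  0.1268] phi 0.5 F [ 0.5  0.5 -0.9] op 0.549 nose 0.022
0.1 0.2 -63.5 312.5 51.5 26.1 rows>= 5.9
```

To row units: 312.5 mm is 0.4167, 51.6 mm is 0.0688, -63.5 degrees is -0.3528.

send_rows(rows="0 0 -0.3528 0.4167 0.0688 -0.0133 0.5;0 0 -0.3528 0.4167 0.0688 -0.0133 0.5;0 0 -0.3528 0.4167 0.0688 -0.0133 0.5;0 0 -0.3528 0.4167 0.0688 -0.0133 0.5;0 0 -0.3528 0.4167 0.0688 -0.0133 0.5;0 0 -0.3528 0.4167 0.0688 0.0333 0.5;0 0 -0.3528 0.4167 0.0688 0.0333 0.5;0 0 -0.3528 0.4167 0.0688 0.0333 0.5")

```text
time: 24.3
eef_pos: [0.4827, 0.0375, 0.0997]
tcp_rot: [0.227, 0.974, -0.0, -0.001]
contact_force: [-0.0, 0.3, -0.2]
opening: 0.75
finger_force: 0.0
```

```bash
python3 go.py "0.484 0.0372 0.027 64"; python3 - <<'E'
from h import *
c=snap('top');h=c['color'].astype(int);x0,y0=402,246
for r in h[y0:y0+36,x0:x0+38]:
    print(''.join('y' if p[0]-p[2]>75 else '.' if p[0]-p[2]>25 else ('#' if p.sum()>330 else ('+' if p.sum()>220 else '-')) for p in r))
print(proj(c,[[.4344,-.257,.0225],[.4344,-.309,.0225]])-[x0,y0])
E
```

```text
t 24.3 tcp [0.4827 0.0375 0.0997] phi 63.8 F [-0.   0.3 -0.2] op 0.75 nose 0.022
-0.0 -0.1 -0.2 -1.4 0.3 72.7 rows>= 1.2
......................................
......................................
......................................
....------------------------------....
...-------------------------------....
...-------------------------------....
...--------------------------------...
...--------------------------------...
...--------------------------------...
...--------------------------------...
...--------------------------------...
...--------------------------------...
...---.yyyyyyyyyyyyyyyyyyyyyyyy.---...
...---.yyyyyyyyyyyyyyyyyyyyyyyyy---...
....--.yyyyyyyyyyyyyyyyyyyyyyyyy---...
...---.y.+-.yyyyyyyyyyyyyyyyyyyy---...
...---...++..yyyyyyyyyyyyyyyyyyy---...
...---..+##+++++++-++++++++++yyy---...
...---..+##################+#yyy---...
...---..+###################+yyy---...
...---...##+.................yyy---...
...---.y.##.yyyyyyyyyyyyyyyyyyyy.--...
...---.yy.yyyyyyyyyyyyyyyyyyyyyy.--...
...---.yyyyyyyyyyyyyyyyyyyyyyyyy.--...
...---.yyyyyyyyyyyyyyyyyyyyyyyy.---...
...----------------------......----...
...--------------------------------...
...--------------------------------...
...--------------------------------...
....-------------------------------...
....-------------------------------...
....-------------------------------...
....-------------------------------...
.....------------------------------...
......................................
......................................
[[ 8.3964649  17.88882678]
 [29.31412561 18.07796964]]
```

The bolt is exactly along its outline. Descending on the elbow.

To row units: 73 mm is 0.0973, 68 mm is 0.0907.

send_rows(rows="0 0 0 -0.0007 0 0.0667 0.5;0 0 0 -0.0007 0 0.0907 0.5;0 0 0 -0.0007 0 0.0973 0.5;0 0 0 -0.0007 0 0.0973 0.5;0 0 0 -0.0007 0 0.0973 0;0 0 0 -0.0007 0 0.0973 -0.5;0 0 0 -0.0007 0 0.0973 -1;0 0 0 -0.0007 0 0.0973 -1")

```text
time: 25.35
eef_pos: [0.485, 0.0378, 0.0287]
tcp_rot: [0.225, 0.974, 0.0, 0.002]
contact_force: [-0.2, 0.4, 6.1]
opening: 0.392
finger_force: 39.0
```

To row units: -70 mm is -0.0933, -60 mm is -0.08.

send_rows(rows="0 0 0 0 0 0 -1;0 0 0 0 0 0 -1;0 0 0 0 0 -0.0267 -1;0 0 0 0 0 -0.08 -1;0 0 0 0 0 -0.0933 -1;0 0 0 0 0 -0.0933 -1")

```text
time: 26.1
eef_pos: [0.4838, 0.0378, 0.0973]
tcp_rot: [0.225, 0.974, 0.0, 0.001]
contact_force: [-0.4, 0.0, -0.7]
opening: 0.394
finger_force: 39.6
```

```bash
python3 go.py; python3 - <<'E'
from h import *
c=snap('scene');h=c['color'].astype(int)
q=np.array([.484,.0372,.083]);u,v=proj(c,[q])[0].astype(int);x0,y0=u-20,v-12;print('grip',u,v,x0,y0)
for r in h[y0:y0+30,x0:x0+40]:
    print(''.join('%x'%min(15,p.sum()//48) +('b' if p[0]-p[2]>35 else ' ') for p in r))
E
```

```text
t 26.1 tcp [0.4838 0.0378 0.0973] phi 64.0 F [-0.4  0.  -0.7] op 0.394 nose 0.022
grip 279 193 259 181
9b9b9b9b9b9b9b9b9b9b9b9b9b3 2 4 3 6 6 6 2 2 4 3 3 6babababab9bababababababab9b9b
9b9b9b9b9b9b9b9b9b9b9b9b9b3 3 3 3 6 6 6 3 3 4 3 3 6 abab9b9b9bababababab9b9b9b9b
9b9b9b9b9b9b9b9b9b9b9b9b9b4 3 2 4 6 6 6 3 3 3 3 3 6 9b9babababab9b9b9b9b9b9b9b9b
9b9b9b9b9b9b9b9b9b9b9b9b9b4 3 3 3 6 6 6 4 3 3 3 3 7b9b9b9b9bababab9bab9b9b9b9b9b
9b9b9b9b9b9b9b9b9b9b9b9b9b5 3 3 4 6 6 6 4 3 3 3 5 9b9b9b9b9b9b9babababab9b9b9b9b
9b9b9b9b9b9b9b9b9b9b9b9b9b6 3 3 4 5 5 5 3 3 3 2 6 9b9b9b9b9b9b9bababab9b9b9b9b9b
9b9b9b9b9b9b9b9b9b9b9b9bab9b3 3 3 4 4 4 3 2 2 2 6 9b9b9b9b9b9bab9b9b9b9b9b9babab
9b9b9b9b9b9b9b9b9b9babababab4 2 2 4 4 4 3 2 2 2 6 ab9b9b9b9b9b9b9b9b9b9b9bababab
abab9b9b9b9b9b9b9b9babababab5 2 2 3 3 3 3 2 2 2 5 9b9b9b9b9b9babababababababab9b
abab9b9b9b9b9b9b9b9babababab6 2 2 3 3 3 3 2 2 2 4 9b9b9b9b9b9bababababababab9b9b
abab9b9b9b9b9b9b9b9babababab7b2 2 2 2 2 2 2 2 2 5b8b9b9bababababababab9b9b9b9b9b
9b9b9b9b9b9b9b9b9b9b9b9b9b9b9b2 2 3 3 3 3 3 2 2 5 8b9babababababab9b9b9b9b9b9b9b
9b9b9b9b9b9b9b9b9b9b9b9b9
[... 732 characters left out ...]
9b9b9b9b9b9b9b9b9b9b9b9b9b9b8b8b9b9b9b9b9b9b9b9b9b9b
9b9b9b9b9b9b9b9b9b9b9b9b9b9b9b9b9b9b9b9b9b9b9b9b9b9b9b9b9b9b9b9b9b9b9b9b9b9b9b9b
8b9b9bab9b9b9b9b9b9b9b9b9b9b9b9b9b9b9b9b9b9b9b9b9b9b9b9b9b9b9b9b9b9b9b9b9b9b9b9b
9bababab9b9b9bab9b9b9b9b9b9b9b9b9b9b9b9b9b9b9b9b9b9b9b8b8b9b8b8b8b8b9b9b9b9b9b9b
ababababab9b9b9b9b9b9b9b9b9b9b9b9b9b9b9b9b9b9b8b8b7b8b7b6b7b8b8b8b9b9b9b9b9b9b9b
abababababab9b9b9b9b9b9b9b9b9b9b9b9b9b9b9b9b8b6b6b6b6b5b5b5b7b7b8b9b9b9b9b9b9b9b
ababababab9b9babababab9b9b9b9b9b9b9b9b9b9b9b7b5b5b5b5b5b5b5b6b7b8b9b9b9b9b9b9b9b
9bab9b9babababababababab9b9b9b9b9b9b9b9b9b8b6b5b5b5b5b5b5b5b5b6b7b8b9b9b9b9b9b9b
abababababababababab9b9b9b9b9b9b9b9b9b8b8b8b6b5b5b5b5b5b5b5b5b5b7b8b9b9b9b9b9b9b
```

The elbow is gripped square at about 35 mm. Carrying it to its foam.

```bash
python3 go.py "0.5697 -0.3538 0.105 -17.35"
```

```text
t 26.15 tcp [0.4829 0.0379 0.0963] phi 64.0 F [ 0.3 -0.6 -0.5] op 0.391 nose 0.022
-0.1 -0.0 81.4 -249.7 -314.0 -8.9 rows>= 7.6
```

To row units: -314 mm is -0.4187, -249.7 mm is -0.3329, 81.4 degrees is 0.4522.

send_rows(rows="0 0 0.1111 -0.0533 -0.0667 -0.0667 -1;0 0 0.4522 -0.3329 -0.4187 -0.1133 -1;0 0 0.4522 -0.3329 -0.4187 -0.1133 -1;0 0 0.4522 -0.3329 -0.4187 -0.1133 -1;0 0 0.4522 -0.3329 -0.4187 -0.1133 -1;0 0 0.4522 -0.3329 -0.4187 -0.1133 -1;0 0 0.4522 -0.3329 -0.4187 -0.1133 -1;0 0 0.4522 -0.3329 -0.4187 -0.1133 -1")

```text
time: 27.15
eef_pos: [0.5698, -0.3571, 0.1797]
tcp_rot: [0.808, 0.589, -0.0, -0.001]
contact_force: [0.8, 0.7, -0.7]
opening: 0.393
finger_force: 39.8
```

send_rows(rows="0 0 0 0 0 0 -1;0 0 0 0 0 0 -1;0 0 0 0 0 0 -1")

```text
time: 27.52
eef_pos: [0.5702, -0.353, 0.1814]
tcp_rot: [0.805, 0.593, -0.0, -0.001]
contact_force: [0.9, 0.2, -0.9]
opening: 0.391
finger_force: 39.8
```

```bash
python3 go.py "0.5697 -0.3538 0.08 -17.35"  "0.5697 -0.3538 0.0435 -17.35"
```

```text
t 27.52 tcp [ 0.5702 -0.353   0.1814] phi -17.3 F [ 0.9  0.2 -0.9] op 0.391 nose 0.022
-0.1 -0.0 0.0 -1.0 -0.2 101.4 rows>= 1.6
-0.1 -0.0 0.0 -1.0 -0.1 137.9 rows>= 2.2
```

To row units: 118 mm is 0.1573, 100 mm is 0.1333.

send_rows(rows="0 0 0 -0.0011 0 0.0667 -1;0 0 0 -0.0011 0 0.1333 -1;0 0 0 -0.0011 0 0.1573 -1;0 0 0 -0.0011 0 0.1573 -1;0 0 0 -0.0011 0 0.1573 -1")

```text
time: 28.15
eef_pos: [0.5716, -0.3557, 0.0668]
tcp_rot: [0.806, 0.592, 0.001, 0.002]
contact_force: [-0.1, 0.5, 0.0]
opening: 0.39
finger_force: 39.8
```

```bash
python3 go.py "0.5697 -0.3538 0.0435 -17.35"; python3 - <<'E'
from h import *
c=snap('scene');h=c['color'].astype(int)
a=np.deg2rad(-17.35);ex=np.array([np.cos(a),np.sin(a),0]);ey=np.array([-np.sin(a),np.cos(a),0]);o=np.array([.5712,-.349,0])
x0,y0=355,265
print('cut corners',(proj(c,[o+ex*s*.0235+ey*t*.0215+[0,0,.02] for s,t in((1,1),(1,-1),(-1,-1),(-1,1))])-[x0,y0]).round(1).tolist())
print('elbow base bbox',(proj(c,[o+ex*s*.018+ey*t*.016+[0,0,.033] for s,t in((1,1),(1,-1),(-1,-1),(-1,1))])-[x0,y0]).round(1).tolist())
for r in h[y0:y0+40,x0:x0+45]:
    print(''.join('%x'%min(15,p.sum()//48) +('Y' if p[0]-p[2]>75 else 'b' if p[0]-p[2]>25 else ' ') for p in r))
E
```

```text
t 28.15 tcp [ 0.5716 -0.3557  0.0668] phi -17.4 F [-0.1  0.5  0. ] op 0.39 nose 0.022
0.2 0.1 -0.0 1.3 -2.5 23.3 rows>= 0.4
cut corners [[27.8, 16.1], [33.2, 30.0], [15.7, 33.5], [10.7, 19.4]]
elbow base bbox [[27.1, 15.5], [31.1, 25.8], [17.6, 28.5], [13.8, 18.0]]
2 2 3 4 3 3 6b7b9 8 8 8 8 7 3 3 3 3 3 2 2 2 2 2 2 2 2 2 2 2 2 2 2 2 2 3 2 3 2 2 2 2 2 2 3 
2 3b4 6 6 6 8 8 8 8 8 8 7 4 3 3 3 2 2 2 2 2 2 2 2 2 2 2 2 2 2 3 2 2 2 2 2 2 2 2 2 2 2 2 2 
3b3b5 7 7 7 8 9 8 8 7 5 5 3 3 3 3 2 2 2 2 2 2 3 3 3 2 2 2 2 2 2 2 2 2 2 2 2 2 2 2 2 2 2 2 
5b4b5 7 8 7 7 7 7 5 5 4 5 6b4 2 2 2 2 2 2 2 2 3 3 4 3 3 2 2 3 2 2 2 3 3 2 2 2 2 3 3 3 3 3 
8b7b6b6 7 5 4 4 5 4 4 5 7b9b9b4 2 2 2 2 2 2 2 3 3 4 3 3 3 2 2 2 2 2 2 2 2 2 2 3 3 4 4 3 4 
8b8b7b5 4 4 3 3 3 4 4 5 7b9b9b7b2 2 2 2 2 2 2 3 3 3 3 3 2 2 2 2 2 2 2 2 2 2 2 3 3 4 4 4 4 
8b8b8b4 3 4 3 3 3 7 6 5 8b9b9b5 3 2 2 2 2 2 3 3 3 2 2 2 2 2 2 2 2 2 2 2 2 2 3 3 3 4 4 4 3 
9b9b9b5b3 3 3 3 3 5 7 6b9b9b8b3 3 3 3 3 2 2 3 3 2 2 2 2 2 2 2 2 2 2 2 2 2 3 3 3 3 4 4 4 3 
9b9b9b7b3 3 3 2 3 4 7 6b9b8b6b3 2 3 3 3 3 3 3 2 2 2 3 3 6b6b7b6b6 4 3 2 2 2 3 2 3 4 4 3 3 
9babab9b5b2 3 2
[... 2105 characters left out ...]
 2 3b7YaYaYaYaY9Y9YaYaY8Y6Y5Y2 2 2 2 2 2 2 2 2 2 2 2 3 6b7b7b7b
7b7b7b7b7b7b8b8b8b3b4b2 2 2 2 2 5YaYaYaY6Y6Y3b2 2 2 2 2 2 2 2 2 2 2 2 2 2 2 2 2 3 5b7b7b7b
7b7b7b7b7b7b8b8b8b4b2b2 2 2 2 2 2 3b2 2 2 2 2 2 2 2 2 2 2 2 2 2 2 2 2 2 2 2 2 2 2 4b7b7b7b
7b7b7b7b7b7b8b8b8b7b2b2 2 2 2 2 2 2 2 2 2 2 2 2 2 2 2 2 2 2 2 2 2 2 2 2 2 2 2 2 2 3 6b7b7b
7b7b7b7b7b7b7b7b7b7b3b4b2 2 2 2 2 2 2 2 2 2 2 2 2 2 2 2 2 2 2 2 2 2 2 2 2 2 2 2 2b4b6b7b7b
7b7b7b7b7b7b7b7b7b7b4b2b2 2 2 2 2 2 2 2 2 2 2 2 2 2 2 2 2 2 2 2 2 2 2 2 3b4b4b4b4b6b7b7b7b
8b7b7b7b7b7b7b7b7b7b7b2b2 2 2 2 2 2 2 2 2 2 2 2 2 2 2 2 2 2 2 3b4b4b4b4b3b2b2 2 3 6b7b7b7b
8b7b7b7b7b7b7b7b7b7b7b3b4b2 2 2 2 2 2 2 2 2 2 2 2 2 3b4b4b4b4b3b2b2 2 2 2 3 3 4b6b7b7b7b7b
```

The elbow sits over its cut-out. Lowering it in stages.

To row units: 18 mm is 0.024, 14 mm is 0.0187.

send_rows(rows="0 0 0 0 0 0 -1;0 0 0 0 0 0.0107 -1;0 0 0 0 0 0.0187 -1;0 0 0 0 0 0.024 -1;0 0 0 0 0 0.024 -1;0 0 0 0 0 0.024 -1")

```text
time: 28.95
eef_pos: [0.5702, -0.3547, 0.046]
tcp_rot: [0.806, 0.592, 0.0, 0.0]
contact_force: [1.2, 0.0, -1.5]
opening: 0.386
finger_force: 39.8
```

```bash
python3 go.py "0.5697 -0.3538 0.0427 -17.35"
```

```text
t 28.95 tcp [ 0.5702 -0.3547  0.046 ] phi -17.4 F [ 1.2  0.  -1.5] op 0.386 nose 0.022
0.0 0.0 -0.1 0.7 -0.7 3.3 rows>= 0.1
```

To row units: 3 mm is 0.004, 1.5 mm is 0.002.

send_rows(rows="0 0 0 0.0007 -0.0005 0.002 -1;0 0 0 0.0007 -0.0005 0.004 -1;0 0 0 0.0007 -0.0005 0.004 -1")

```text
time: 29.32
eef_pos: [0.5699, -0.354, 0.043]
tcp_rot: [0.806, 0.592, -0.0, -0.0]
contact_force: [-0.6, -1.0, -0.2]
opening: 0.39
finger_force: 39.8
```

To row units: -160 mm is -0.2133, -130 mm is -0.1733.

send_rows(rows="0 0 0 0 0 0 0;0 0 0 0 0 0 0.3;0 0 0 0 0 0 0.3;0 0 0 0 0 -0.0533 0.3;0 0 0 0 0 -0.1067 0.3;0 0 0 0 0 -0.1733 0.3;0 0 0 0 0 -0.2133 0.3;0 0 0 0 0 -0.2133 0.3")

```text
time: 30.32
eef_pos: [0.5713, -0.3552, 0.2073]
tcp_rot: [0.806, 0.592, 0.001, 0.004]
contact_force: [-0.3, 0.0, -0.3]
opening: 0.65
finger_force: 0.0
```

```bash
python3 go.py "0.50 0.03 0.25 -17.35"
```

```text
t 30.32 tcp [ 0.5713 -0.3552  0.2073] phi -17.4 F [-0.3  0.  -0.3] op 0.65 nose 0.022
0.4 0.2 -0.0 346.1 -182.9 -45.0 rows>= 6.3
```

Moving clear so the top camera sees everything.

To row units: 346 mm is 0.4613, -183 mm is -0.244.

send_rows(rows="0 0 0 0.4613 -0.244 -0.06 0.3;0 0 0 0.4613 -0.244 -0.06 0.3;0 0 0 0.4613 -0.244 -0.06 0.3;0 0 0 0.4613 -0.244 -0.06 0.3;0 0 0 0.4613 -0.244 -0.06 0.3;0 0 0 0.4613 -0.244 -0.06 0.3;0 0 0 0.4613 -0.244 -0.06 0.3;0 0 0 0.4613 -0.244 -0.06 0.3")

```text
time: 31.32
eef_pos: [0.4982, 0.0315, 0.2469]
tcp_rot: [0.805, 0.593, -0.001, -0.0]
contact_force: [0.7, -0.7, -0.3]
opening: 0.651
finger_force: 0.0
```

```bash
python3 - <<'E'
from h import *
a=snap('scene')['color'][:,:,::-1];b=snap('top')['color'][:,:,::-1]
up=lambda i,x,y,w,h,f:cv2.resize(i[y:y+h,x:x+w],None,fx=f,fy=f,interpolation=cv2.INTER_CUBIC)
cv2.imwrite('pics/fin.png',np.vstack([np.hstack([up(b,372,180,100,75,4),up(a,325,225,100,75,4)]),np.hstack([up(b,160,225,100,75,4),up(a,205,130,100,75,4)])]))
E
```

```text
(no output)
```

View pics/fin.png

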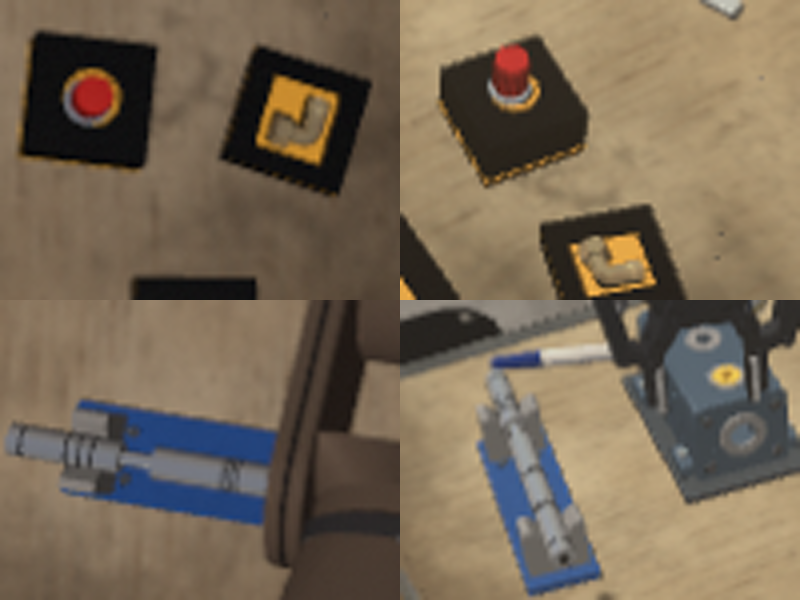

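The pin is upright, the elbow lies on its outline, and the spool is in both V's, with its ends at full-frame (161.5,260) and (259,275). A last check on centring.

```bash
python3 - <<'E'
from h import *
c=snap('top');a=np.deg2rad(-8.33);x=np.array([np.cos(a),np.sin(a)]);y=np.array([-np.sin(a),np.cos(a)])
for p in at(c,[(161.4,260.2),(259.0,274.8)],.052):
    d=p[:2]-[.4211,.2325];print(p.round(4),d@x,d@y)
E
```

```text
[0.4363 0.3556 0.052 ] -0.0028279238559263346 0.1240299727135474
[0.4041 0.115  0.052 ] 0.0001974290198756383 -0.11873492376821693
```

```bash
python3 -c "
from plant import ctrl
print(ctrl.sign_off())"
```

```text
the job is handed in; nothing more can be done
None
```

Job handed in at about 31 s: the pin stands home in its foam, the spool lies in the V-blocks (centred to about 3 mm by camera), the bolt and elbow lie along their outlines, and I did not move the caliper.

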